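# Unscrew a T-handle clamp cap from its fixture post

## Robot

A 6-joint arm with a two-finger parallel gripper is mounted at the origin on the work surface. World frame = base frame: x ahead of the robot, y to its left, z up, the work surface at z = 0. Lengths are in m, angles in rad, forces in N, time in s.
With the tool pointing down it reaches from about 0.325 to 0.9 m from the base axis. Payload 3.5 kg.
Tool frame: the origin (TCP) lies between the finger pads; the fingertips stand 17 mm ahead of it and the grasp point (between the pads) lies 2 mm behind it (ctrl.finger_overhang is the distance from the TCP to the fingertips, in m); z points along the fingers, x is the direction in which the jaws open and shut, and the axes are right-handed (so a half turn about z gives the same grasp; the last joint's range is limited). The gripper opens to 85 mm and grips with 20 to 120 N. Pads are 22 mm wide; open, the fingers measure 114 mm over their backs; the gripper's body (76 mm by 85 mm) begins 54 mm behind the grasp point. The pads swing forward as they close: fully open they stand 13 mm farther back than shut.
Start: joints at [-1.215, 0.276, -0.026, 1.268, 0, 1.467], TCP at [0.277, -0.56, 0.248] pointing down, gripper open.
Joint ranges: [-3.12, 3.12], [-0.85, 1.88], [-1.08, 1.24], [-1.95, 2.15], [-1.57, 1.53], [-3.14, 3.14]. Speed limits (rad/s): [2.57, 2.57, 3.14, 3.14, 3.14, 3.14].

## Interface

Orientations are given as a rotation vector (axis times angle).
In Python, from rig import sense, get_image, camera_info, sign_off, ctrl gives the robot as it stands. The module is installed in compiled form; this text tells all that it offers.
- The arm moves only by the shell command python3 -m handwheel 'ROWS' [OPENING] [FORCE]. ROWS is JSON, a list that holds one entry, the list of rows, each a list of 6 numbers: the shift along the tool's x, y, z in m, then the turn, a rotation vector about the tool's x, y, z in rad. In form: [[[tx, ty, tz, ax, ay, az], ...]]. A call has 1 to 10 rows; each row is the pose to reach, as a shift and turn from the pose commanded when the call began, along the tool's axes at that moment; what a row does not reach only later rows make up. A row lasts 1/12 s, in which the tool goes at most 41.7 mm and 7.16 degrees, less where a joint would pass 70% of its speed; a pose out of reach is approached as far as the arm can. A call with a gripper value outside its range is refused whole. OPENING is the opening, from -1 (shut) to 1 (fully open), so that 0 is half open, set as the call begins (- or left out, the last holds). The fingers move at their own pace and stop on an object; FORCE is the grip in N (left out, the last holds). Time passes only in rows, so rows that repeat a pose let the fingers close. It gives the time, the measured TCP pose, the force and the opening at its end, in the units of the state.
- sense(): the state, without advancing time (a new reading comes with each control period).
- get_image(name): name is "side" or "top"; returns (picture, depth): 400x640x3 uint8, red, green, blue; 400x640 float32, m along the optical axis (not along the pixel's ray), 0 where there is no reading.
- camera_info(name): a dict with "fx", "fy", "cx", "cy" (pixels), "k1" (the pictures are not rectified: a ray, as slopes to the right and down, at radius r is drawn at 1 + k1 r^2 times it, then the intrinsics apply), "R" (3x3) and "t" (3): a world point X has camera coordinates R X + t. Camera axes: x right, y down, z forward; pixel columns grow to the right and rows downward; lengths in m; the calibration is good to about 2 mm. A picture is of the moment at which its call begins. camera_info takes no time and is no camera call.
- sign_off(): hands the job in, once; it reports no verdict.
The state is a dict: "time": time; "qpos": joint angles; "qd": joint speeds; "joint_efforts": joint torques, N m; "eef_pos": TCP position; "tcp_rot": TCP orientation; "ft_force": force on the tool from outside, world axes, zero at the start; "torque": the same for the moment, N m; "width": finger opening in m.
Only numpy, scipy, OpenCV 4.12 (cv2) and the standard library are available. Lean on these libraries where they do the work, as an engineer would, in place of code of your own. Each camera call takes 0.05 s, during which the arm holds its last target. There are 200 camera calls.

## Task

Unscrew the T-handle clamp cap from the threaded stud of the fixture post: turn it anticlockwise (seen from above) about two turns until the thread lets go, then lift it clear without forcing the thread. Set it down gently, standing upright on its open end, in the parts tray, and let go. Do not push, shift or knock over the other things on the table.

Things in the scene. Friction and masses are not known exactly. Their poses are not given: they have to be found in the camera images.
- cap_mid (a point): The dark steel T-handle cap (0.25 to 0.5 kg, 98 mm tall), at its centre: on its axis, 49 mm above its open lower end. From below: round hub 46 mm across, 37 mm tall, then 35 mm across up to 66 mm, with a bore 62 mm deep over the stud; neck 18 mm across up to 74 mm; level handle bar 130 mm long, 16 mm wide, 24 mm tall. z is up along its axis, x along the bar.
- cap_handle (a point): Centre of the cap's handle bar (37 mm above the cap's centre, 86 mm above its open end). The bar is 130 mm long along x, 16 mm wide along y and 24 mm tall; below it 8 mm of free height beside the neck. It turns so easily that the bar may be gripped and twisted, or one end of it pushed round with a shut gripper.
- cap_mouth (a point): Centre of the cap's open lower end, the face it stands on.
- post: The fixture post, fixed to the table: a black base plate 130 x 110 x 15 mm with a black block on it and a bare steel plate 170 x 56 x 8 mm (long side along x) across the top, clamped by the cap. Origin on the table under the stud's axis, z up. Total height 128 mm to the stud's top.
- stud_base (a point): Where the stud leaves the steel plate: 68 mm above the table, on the stud's axis. The cap's open end stands on the plate here at the start. Coarse right-hand thread, greased, 10 mm of rise a turn, about 3 mm of axial play, 1 mm of sideways play.
- stud_top (a point): Top of the upright steel stud, 60 mm above the plate; 28.5 mm across over the thread, a plain 17 mm pin above it. Turned anticlockwise, the cap begins to rise after about 0.15 turn; the thread lets go 1.8 to 1.98 turns from the start, when the cap has risen some 18 mm. Let go midway, the cap stays where it is; from 1.98 to 2.1 turns it rests loose on the top of the thread.
- tray: Aluminium parts tray, fixed, open on top: 240 mm (x) by 170 mm (y), 30 mm tall, walls and floor 4 mm thick. Origin at the centre of its underside, on the table.
- tray_in (a point): Centre of the tray's inner floor, 4 mm above the table; axes as the tray.
- spacer_center (a point): Bystander: plain steel spacer cylinder, 32 mm across, 50 mm tall, standing in the tray near the corner at about x = -85, y = +50 mm of the tray's frame. The point is its centre.
- wrench: Bystander: steel wrench about 190 mm long, lying loose between post and tray; origin under its middle.
- spray: Bystander: white can 52 mm across, 160 mm tall, standing loose at the left; origin at the centre of its underside.
- cross: Bystander: black X-shaped bracket of two crossed flat bars 200 mm long, lying loose at the right; origin under the crossing.
- square: Bystander: L-shaped steel gauge block, 120 x 100 mm, 16 mm thick, lying loose at the far edge; origin under its long leg.
Mind the look-alikes: they are no part of the job. What is shaped like the part that bears cap_mid but blue or pink is not meant.

How it is judged:
On the way:
1. the cap is off the thread and lifted clear of the stud, touching neither stud nor post (z of cap_mouth in the frame of stud_top above 0.003 m and contact force between cap and post below 0.05 N), for 0.1 s.
At the end, for the whole second after the job is handed in: The cap stands upright (within 0.1 rad) with its open end flat on the tray's floor (within 4 mm), anywhere inside the tray's walls, released and at rest (z of cap_mouth in the frame of tray_in between -0.004 and 0.004 m and x of cap_mouth in the frame of tray_in between -0.115 and 0.115 m and y of cap_mouth in the frame of tray_in between -0.08 and 0.08 m and angle between cap_mid's own z axis and vertical below 0.1 rad and linear speed of cap below 0.02 m/s); the robot touches nothing.
It fails at once if the thread is forced: more than 150 N between cap and post (contact force between cap and post above 150 N).
It fails at once if the cap is dropped or slammed into the tray: more than 90 N between them (contact force between cap and tray above 90 N).
It fails at once if a loose bystander is shifted by more than 25 mm (distance of any of spacer_center, wrench, spray, cross, square from where it was at the start of the episode above 0.025 m).
It also fails if it takes over 64 s, if anything falls off the work surface, if the arm or the gripper's body presses on something with over 40 N, if the wrist force passes 120 N, or if a joint passes its speed limit or range.

## Working session

There is one attempt and no reset: what is moved stays moved. The work goes in short steps, Python scripts to look and compute and a shell command to move; the robot and the scene stay as the last step left them, time stands still between calls to the robot, and variables do not carry over. Pictures are saved under pics/ and viewed, about 8 in all and at most 12, crops included, and the job is handed in when it is done.

```bash
mkdir -p pics
cat > h.py <<'E'
import numpy as np,cv2
from rig import *
def unproj(name,D=None):
    c=camera_info(name); K=np.array([[c['fx'],0,c['cx']],[0,c['fy'],c['cy']],[0,0,1.]])
    v,u=np.mgrid[0:400,0:640].astype(float)
    p=cv2.undistortPoints(np.stack([u,v],-1).reshape(-1,1,2),K,np.array([c['k1'],0,0,0,0.])).reshape(400,640,2)
    X=np.concatenate([p*D[...,None],D[...,None]],-1)
    W=(X-np.array(c['t']))@np.array(c['R']); W[D<=0]=np.nan
    return W
def snap(name,tag):
    im,d=get_image(name); cv2.imwrite(f'pics/{tag}.png',im[...,::-1]); W=unproj(name,d); np.save(f'pics/{tag}.npy',W); return im,W
E
python3 - <<'E'
from h import *
for n in('top','side'):
    im,W=snap(n,n+'0')
    c=camera_info(n);print(n,-np.array(c['R']).T@np.array(c['t']),c['fx'],c['k1'])
s=sense();print(s)
E
```

```text
top [ 0.37595017 -0.02443123  1.31315311] 413.86543233853985 0.01863743950766072
side [0.48123116 0.79785712 1.03828183] 418.8615079347111 -0.06063685888285897
{'time': 0.1, 'qpos': array([-1.21537182e+00,  2.77076863e-01, -2.77469778e-02,  1.26800549e+00,
        3.64352773e-05,  1.46742582e+00]), 'qd': array([ 0.00064431, -0.00256497,  0.00337353, -0.00098175,  0.00157562,
        0.00097089]), 'joint_efforts': array([-1.38500172e-05, -4.46707892e+01,  2.96128392e+01,  8.44385242e-03,
       -5.88778221e-05,  1.30860425e-05]), 'eef_pos': array([ 0.2765736 , -0.55972399,  0.24725759]), 'tcp_rot': array([-2.66729993e+00,  1.65743915e+00,  2.48794399e-03]), 'ft_force': array([ 0.34298871, -0.62603451, -0.82954309]), 'torque': array([0.0380637 , 0.0603278 , 0.02619996]), 'width': 0.08532571604660505}
```

View pics/top0.png

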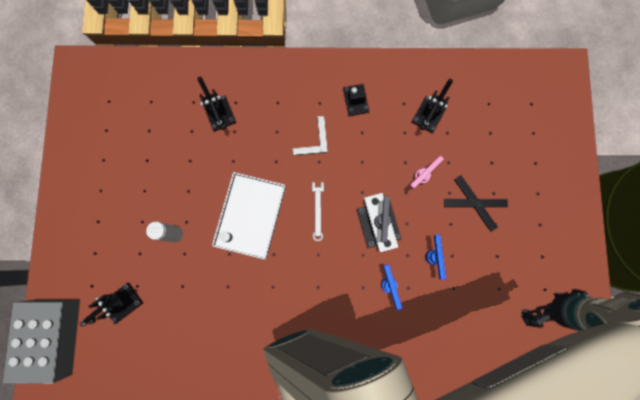

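View pics/side0.png

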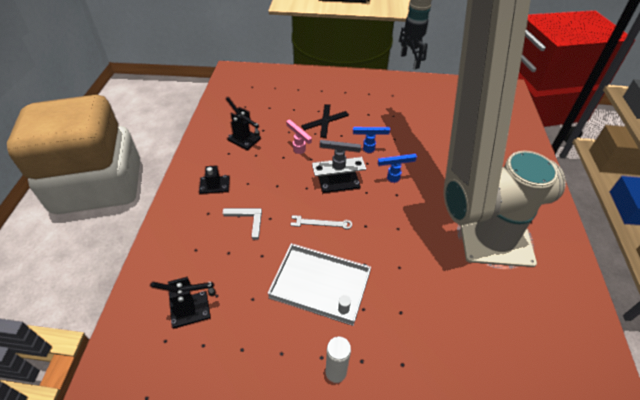

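Top view: grey cap bar at about (384,220) over the plate at (380,222). The tray is at (249,215) with the spacer at (227,237), and the wrench at (318,210). Blue look-alikes stand at (391,287) and (438,257), a pink one at (427,172).

Run:
```python
from h import *
W=np.load('pics/top0.npy')
S=np.load('pics/side0.npy')
def rect(P,n):
    r=cv2.minAreaRect((P[:,:2]*1000).astype(np.float32)); b=cv2.boxPoints(r)
    e=b[1]-b[0]; f=b[2]-b[1]; L=e if np.hypot(*e)>np.hypot(*f) else f
    print(n,len(P),'c',np.round(r[0],1),'sz',np.round(r[1],1),'long deg',np.round(np.degrees(np.arctan2(L[1],L[0]))%180,1),'z med',np.nanmedian(P[:,2]).round(4))
def sub(W,u0,u1,v0,v1,z0,z1):
    P=W[v0:v1,u0:u1].reshape(-1,3); P=P[~np.isnan(P[:,0])]; return P[(P[:,2]>z0)&(P[:,2]<z1)]
for nm,A,bb in(('top',W,(345,410,180,262)),('side',S,(305,372,132,192))):
    print(nm)
    rect(sub(A,*bb,.148,.18),'bar'); rect(sub(A,*bb,.055,.075),'plate'); rect(sub(A,*bb,.008,.02),'base')
    P=sub(A,*bb,.13,.18); print(np.histogram(P[:,2],8))
rect(sub(W,205,292,165,265,.02,.04),'tray rim'); rect(sub(S,260,378,238,328,.022,.04),'tray rim side'); rect(sub(W,205,292,165,265,-.004,.012),'tray floor')
rect(sub(W,205,240,225,250,.04,.07),'spacer')
rect(sub(W,375,408,260,312,.05,.2),'blue1');rect(sub(W,425,450,232,282,.05,.2),'blue2');rect(sub(W,405,445,152,196,.05,.2),'pink')
rect(sub(W,305,330,178,245,.003,.02),'wrench');rect(sub(W,140,190,215,245,.12,.2),'spray');rect(sub(W,288,332,112,158,.006,.03),'square')
```

```text
top
bar 295 c [ 497.7 -192.2] sz [ 16.5 129.6] long deg 176.1 z med 0.1647
plate 718 c [ 497.9 -192.4] sz [170.3  60.2] long deg 14.7 z med 0.067
base 515 c [ 513.1 -188.2] sz [213.5 110.3] long deg 15.4 z med 0.0143
(array([ 28,   8,   6,   7,  12,  24, 158,  98]), array([0.13031353, 0.13537531, 0.14043709, 0.14549887, 0.15056065,
       0.15562242, 0.1606842 , 0.16574598, 0.17080776]))
side
bar 293 c [ 499.5 -185.8] sz [ 23.2 129.8] long deg 175.3 z med 0.1621
plate 639 c [ 483.9 -242.6] sz [237.5 164.5] long deg 18.9 z med 0.0664
base 455 c [ 490.8 -286.2] sz [226.9 305.1] long deg 111.0 z med 0.0135
(array([ 35,   9,  30,  37,  45,  53,  83, 100]), array([0.13030488, 0.13504809, 0.1397913 , 0.14453451, 0.14927771,
       0.15402092, 0.15876413, 0.16350734, 0.16825054]))
tray rim 441 c [521.4 215.7] sz [174.2 240.8] long deg 166.4 z med 0.0278
tray rim side 635 c [522.8 219.2] sz [172.9 242.1] long deg 166.3 z med 0.0279
tray floor 7362 c [529.  224.9] sz [321.8 280.2] long deg 1.1 z med 0.001
spacer 92 c [452.3 284.6] sz [27.4 29.5] long deg 90.6 z med 0.0525
blue1 337 c [ 309.7 -219.5] sz [127.1  34.1] long deg 24.8 z med 0.096
blue2 369 c [ 394.5 -358.6] sz [ 33.7 126.7] long deg 176.1 z med 0.0957
pink 280 c [ 646.5 -327.6] sz [ 32.4 129.1] long deg 135.8 z med 0.096
wrench 401 c [539.4   2.3] sz [211.8  76.6] long deg 0.6 z med 0.0056
spray 336 c [461.2 448.7] sz [49.9 48.8] long deg 7.5 z med 0.1573
square 413 c [783.9  25.6] sz [119.9 122.3] long deg 96.3 z med 0.0148
```

```bash
cat >> h.py <<'E'
from scipy.spatial.transform import Rotation as Ro
def goal(xyz,yawx,q=False):
    """shift (tool axes) and turn from current pose to TCP xyz, tool down, tool x at world yaw (deg)"""
    s=sense(); R=Ro.from_rotvec(s['tcp_rot']).as_matrix()
    a=np.radians(yawx); x=np.array([np.cos(a),np.sin(a),0]); z=np.array([0,0,-1.]); G=np.stack([x,np.cross(z,x),z],1)
    print('t',s['time'],'q6',s['qpos'][5].round(3),'shift',(R.T@(np.array(xyz)-s['eef_pos'])).round(4),'turn',Ro.from_matrix(R.T@G).as_rotvec().round(4),'yaw now',np.degrees(np.arctan2(R[1,0],R[0,0])).round(2))
E
python3 - <<'E'
from h import *
for y in(86.1,-93.9): goal((.498,-.192,.247),y)
goal((.498,-.192,.158),86.1)
E
```

```text
t 0.1 q6 1.467 shift [-0.2316 -0.3614  0.0008] turn [-2.7000e-03  4.0000e-04 -2.6147e+00] yaw now -63.71
t 0.1 q6 1.467 shift [-0.2316 -0.3614  0.0008] turn [3.000e-04 2.000e-03 5.269e-01] yaw now -63.71
t 0.1 q6 1.467 shift [-0.2315 -0.3614  0.0898] turn [-2.7000e-03  4.0000e-04 -2.6147e+00] yaw now -63.71
```

```bash
python3 -m handwheel '[[[-0.012,-0.018,0,0,0,0.03],[-0.032,-0.05,0,0,0,0.08],[-0.053,-0.083,0,0,0,0.14],[-0.074,-0.115,0,0,0,0.2],[-0.095,-0.148,0,0,0,0.26],[-0.116,-0.181,0,0,0,0.32],[-0.137,-0.214,0,0,0,0.38],[-0.158,-0.247,0,0,0,0.44],[-0.179,-0.279,0,0,0,0.5],[-0.195,-0.304,0,0,0.002,0.527]]]' 1 40
python3 - <<'E'
from h import *
goal((.498,-.192,.247),-93.9)
E
```

```text
time: 0.93
eef_pos: [0.4635, -0.2482, 0.2479]
tcp_rot: [2.142, -2.297, 0.001]
ft_force: [1.2, 0.4, -0.7]
width: 0.0855
t 0.9333 q6 2.597 shift [-0.0584 -0.0305  0.0008] turn [ 0.     -0.0008 -0.0014] yaw now -93.98
```

```bash
python3 -m handwheel '[[[-0.02,-0.01,0,0,0,0],[-0.04,-0.021,0.01,0,0,0],[-0.055,-0.0285,0.025,0,0,0],[-0.0584,-0.0305,0.03,0,0,0],[-0.0584,-0.0305,0.03,0,0,0],[-0.0584,-0.0305,0.03,0,0,0]]]'
python3 - <<'E'
from h import *
goal((.498,-.192,.158),-93.9)
im,W=snap('side','side1'); snap('top','top1')
cv2.imwrite('pics/s1c.png',cv2.resize(im[80:220,260:460,::-1],None,fx=4,fy=4,interpolation=cv2.INTER_CUBIC)[:560])
E
```

```text
time: 1.43
eef_pos: [0.4968, -0.1948, 0.2177]
tcp_rot: [2.143, -2.294, 0.001]
ft_force: [0.2, 0.1, 0.6]
width: 0.0853
t 1.4333 q6 2.716 shift [-0.003  -0.001   0.0597] turn [ 0.0011 -0.0018  0.0001] yaw now -93.89
```

View pics/s1c.png

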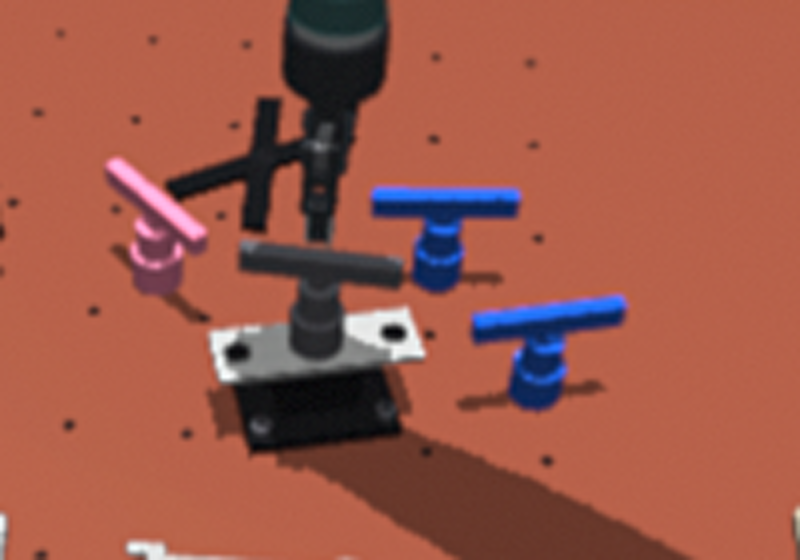

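The side crop shows the open fingers above and astride the grey bar at (320,260), with the look-alikes clear of them. Next I descend and check the force.

```bash
python3 -m handwheel '[[[0,0,0.01,0,0,0],[0,0,0.025,0,0,0],[0,0,0.04,0,0,0],[0,0,0.052,0,0,0],[0,0,0.0597,0,0,0],[0,0,0.0597,0,0,0],[0,0,0.0597,0,0,0]]]'
python3 - <<'E'
from h import *
goal((.498,-.192,.158),-93.9)
E
```

```text
time: 2.12
eef_pos: [0.4971, -0.1952, 0.1583]
tcp_rot: [2.143, -2.296, 0.002]
ft_force: [-0.2, 1.5, -0.6]
width: 0.0848
t 2.1167 q6 2.716 shift [-0.0033 -0.0007  0.0003] turn [ 0.     -0.0017 -0.0009] yaw now -93.95
```

```bash
python3 -m handwheel '[[[-0.0033,-0.0007,0,0,0,0],[-0.0033,-0.0007,0,0,0,0],[-0.0033,-0.0007,0,0,0,0]]]'
python3 -m handwheel '[[[0,0,0,0,0,0],[0,0,0,0,0,0],[0,0,0,0,0,0],[0,0,0,0,0,0],[0,0,0,0,0,0],[0,0,0,0,0,0],[0,0,0,0,0,0],[0,0,0,0,0,0]]]' -1 25
python3 - <<'E'
from h import *
goal((.498,-.192,.158),-93.9); print(sense()['torque'])
E
```

```text
time: 2.37
eef_pos: [0.499, -0.1918, 0.1594]
tcp_rot: [2.144, -2.295, 0.005]
ft_force: [0.1, 0.8, -0.7]
width: 0.0853
time: 3.03
eef_pos: [0.4983, -0.1914, 0.1584]
tcp_rot: [2.144, -2.295, 0.002]
ft_force: [0.8, 1.1, -0.8]
width: 0.0153
t 3.0333 q6 2.722 shift [0.0006 0.0003 0.0004] turn [-0.0004 -0.0014 -0.    ] yaw now -93.9
[ 0.19067842 -0.02029486  0.0426563 ]
```

```bash
python3 -m handwheel '[[[0,0,0,0,0,-0.06],[0,0,0,0,0,-0.17],[0,0,0,0,0,-0.29],[0,0,0,0,0,-0.41],[0,0,0,0,0,-0.53],[0,0,0,0,0,-0.65],[0,0,0,0,0,-0.77],[0,0,0,0,0,-0.89],[0,0,0,0,0,-1.01],[0,0,-0.0003,0,0,-1.13]]]'
python3 - <<'E'
from h import *
goal((.498,-.192,.158),-93.9); print(sense()['torque'])
E
```

```text
time: 3.87
eef_pos: [0.4982, -0.1913, 0.1584]
tcp_rot: [3.042, -0.782, 0.001]
ft_force: [1.0, 1.0, -3.3]
width: 0.0154
t 3.8667 q6 1.587 shift [0.0002 0.0008 0.0004] turn [ 4.0000e-04 -1.1000e-03  1.1359e+00] yaw now -28.82
[ 0.17826989 -0.2213044  -0.01564304]
```

```bash
for i in 1; do python3 -m handwheel '[[[0,0,-0.0001,0,0,-0.1],[0,0,-0.0003,0,0,-0.22],[0,0,-0.0005,0,0,-0.34],[0,0,-0.0007,0,0,-0.46],[0,0,-0.0009,0,0,-0.58],[0,0,-0.0011,0,0,-0.7],[0,0,-0.0013,0,0,-0.82],[0,0,-0.0015,0,0,-0.94],[0,0,-0.0017,0,0,-1.06],[0,0,-0.0018,0,0,-1.13]]]'; done
python3 -m handwheel '[[[0,0,-0.0001,0,0,-0.1],[0,0,-0.0003,0,0,-0.22],[0,0,-0.0005,0,0,-0.34],[0,0,-0.0007,0,0,-0.46],[0,0,-0.0009,0,0,-0.58],[0,0,-0.0011,0,0,-0.7],[0,0,-0.0013,0,0,-0.82],[0,0,-0.0015,0,0,-0.94],[0,0,-0.0017,0,0,-1.06],[0,0,-0.0018,0,0,-1.13]]]'
python3 - <<'E'
from h import *
goal((.498,-.192,.158),-93.9); print(sense()['torque'])
E
```

```text
time: 4.7
eef_pos: [0.4979, -0.191, 0.1597]
tcp_rot: [2.989, 0.968, -0.001]
ft_force: [0.1, 1.3, -3.2]
width: 0.0153
time: 5.53
eef_pos: [0.4977, -0.1912, 0.1616]
tcp_rot: [-2.006, -2.417, 0.002]
ft_force: [-0.1, 0.2, -2.6]
width: 0.0154
t 5.5333 q6 -0.673 shift [-0.0009  0.0002  0.0036] turn [-1.2000e-03 -1.9000e-03 -2.8881e+00] yaw now 100.62
[ 0.09122131 -0.04807195 -0.0231376 ]
```

```bash
python3 -m handwheel '[[[0,0,-0.0001,0,0,-0.1],[0,0,-0.0003,0,0,-0.22],[0,0,-0.0005,0,0,-0.34],[0,0,-0.0007,0,0,-0.46],[0,0,-0.0009,0,0,-0.58],[0,0,-0.0011,0,0,-0.7],[0,0,-0.0013,0,0,-0.82],[0,0,-0.0015,0,0,-0.94],[0,0,-0.0017,0,0,-1.06],[0,0,-0.0018,0,0,-1.13]]]'
python3 -m handwheel '[[[0,0,-0.0001,0,0,-0.1],[0,0,-0.0003,0,0,-0.22],[0,0,-0.0005,0,0,-0.34],[0,0,-0.0007,0,0,-0.46],[0,0,-0.0009,0,0,-0.58],[0,0,-0.0011,0,0,-0.7],[0,0,-0.0013,0,0,-0.82],[0,0,-0.0015,0,0,-0.94],[0,0,-0.0017,0,0,-1.06],[0,0,-0.0018,0,0,-1.13]]]'
python3 - <<'E'
from h import *
goal((.498,-.192,.158),-93.9); print(sense()['torque'])
im,W=snap('side','side2')
cv2.imwrite('pics/s2c.png',cv2.resize(im[80:220,260:460,::-1],None,fx=4,fy=4,interpolation=cv2.INTER_CUBIC))
E
```

```text
time: 6.37
eef_pos: [0.4977, -0.1912, 0.1634]
tcp_rot: [-0.4, -3.115, 0.002]
ft_force: [0.9, 0.3, -1.4]
width: 0.0154
time: 7.2
eef_pos: [0.4976, -0.1914, 0.1651]
tcp_rot: [1.33, -2.844, 0.001]
ft_force: [-0.3, -0.0, -3.1]
width: 0.0153
t 7.2 q6 -2.933 shift [ 0.0002 -0.0007  0.0071] turn [ 0.0007 -0.0017 -0.6283] yaw now -129.9
[ 0.04899542 -0.04655497  0.01624375]
```

View pics/s2c.png

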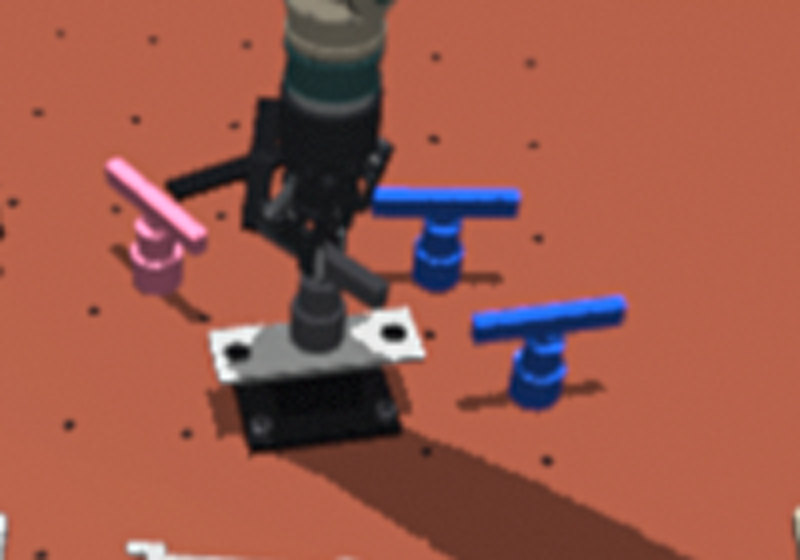

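Crop: the bar is turned about 324°, still gripped at about (330,260), and the cap is slightly raised. Next I regrip: open, raise, turn back π, lower and close.

```bash
python3 -m handwheel '[[[0,0,0,0,0,0],[0,0,0,0,0,0],[0,0,0,0,0,0],[0,0,0,0,0,0],[0,0,0,0,0,0],[0,0,-0.01,0,0,0],[0,0,-0.025,0,0,0],[0,0,-0.035,0,0,0.05],[0,0,-0.035,0,0,0.17],[0,0,-0.035,0,0,0.29]]]' 0.3 30
python3 -m handwheel '[[[0,0,0,0,0,0.12],[0,0,0,0,0,0.24],[0,0,0,0,0,0.36],[0,0,0,0,0,0.48],[0,0,0,0,0,0.6],[0,0,0,0,0,0.72],[0,0,0,0,0,0.84],[0,0,0,0,0,0.96],[0,0,0,0,0,1.08],[0,0,0,0,0,1.2]]]'
python3 -m handwheel '[[[0,0,0,0,0,0.12],[0,0,0,0,0,0.24],[0,0,0,0,0,0.36],[0,0,0,0,0,0.48],[0,0,0,0,0,0.6],[0,0,0,0,0,0.72],[0,0,0,0,0,0.84],[0,0,0,0,0,0.96],[0,0,0,0,0,1.08],[0,0,0,0,0,1.2]]]'
python3 - <<'E'
from h import *
goal((.4978,-.1913,.165),180-129.9)
snap('top','top3')
E
```

```text
time: 8.08
eef_pos: [0.4993, -0.1921, 0.2031]
tcp_rot: [-0.888, 3.011, -0.007]
ft_force: [0.4, -0.2, -0.3]
width: 0.0557
time: 8.92
eef_pos: [0.4986, -0.1917, 0.202]
tcp_rot: [0.968, 2.987, -0.003]
ft_force: [-0.5, -0.6, -0.9]
width: 0.0552
time: 9.75
eef_pos: [0.4986, -0.1917, 0.202]
tcp_rot: [2.485, 1.918, -0.001]
ft_force: [0.3, 0.1, 0.5]
width: 0.0554
t 9.75 q6 -0.231 shift [ 0.0003 -0.001   0.037 ] turn [0.0023 0.0016 0.4404] yaw now 75.33
```

```bash
python3 -m handwheel '[[[0,0,0,0,0,0.12],[0,0,0,0,0,0.24],[0,0,0,0,0,0.36],[0,0,0,0,0,0.44],[0,0,0.01,0,0,0.44],[0,-0.001,0.022,0.002,0.001,0.44],[0,-0.001,0.032,0.002,0.001,0.44],[0,-0.001,0.037,0.002,0.001,0.44],[0,-0.001,0.037,0.002,0.001,0.44],[0,-0.001,0.037,0.002,0.001,0.44]]]'
python3 -m handwheel '[[[0,0,0,0,0,0],[0,0,0,0,0,0],[0,0,0,0,0,0],[0,0,0,0,0,0],[0,0,0,0,0,0],[0,0,0,0,0,0],[0,0,0,0,0,0]]]' -1 25
python3 - <<'E'
from h import *
goal((.4978,-.1913,.165),180-129.9); print(sense()['torque'])
E
```

```text
time: 10.63
eef_pos: [0.4968, -0.1911, 0.1631]
tcp_rot: [-2.84, -1.34, 0.003]
ft_force: [0.2, 0.0, 0.4]
width: 0.0555
time: 11.22
eef_pos: [0.4979, -0.1917, 0.1646]
tcp_rot: [2.841, 1.339, -0.0]
ft_force: [0.8, -0.7, 2.3]
width: 0.0156
t 11.2167 q6 0.201 shift [ 0.0002 -0.0003 -0.0004] turn [0.0008 0.0005 0.0066] yaw now 50.48
[-0.05812603 -0.06215622 -0.00916133]
```

```bash
python3 -m handwheel '[[[0,0,-0.0001,0,0,-0.1],[0,0,-0.0003,0,0,-0.22],[0,0,-0.0005,0,0,-0.34],[0,0,-0.0007,0,0,-0.46],[0,0,-0.0009,0,0,-0.58],[0,0,-0.0011,0,0,-0.7],[0,0,-0.0013,0,0,-0.82],[0,0,-0.0015,0,0,-0.94],[0,0,-0.0017,0,0,-1.06],[0,0,-0.0018,0,0,-1.13]]]'
python3 -m handwheel '[[[0,0,-0.0001,0,0,-0.1],[0,0,-0.0003,0,0,-0.22],[0,0,-0.0005,0,0,-0.34],[0,0,-0.0007,0,0,-0.46],[0,0,-0.0009,0,0,-0.58],[0,0,-0.0011,0,0,-0.7],[0,0,-0.0013,0,0,-0.82],[0,0,-0.0015,0,0,-0.94],[0,0,-0.0017,0,0,-1.06],[0,0,-0.0018,0,0,-1.13]]]'
python3 -m handwheel '[[[0,0,-0.0001,0,0,-0.1],[0,0,-0.0003,0,0,-0.22],[0,0,-0.0005,0,0,-0.34],[0,0,-0.0007,0,0,-0.46],[0,0,-0.0009,0,0,-0.58],[0,0,-0.0011,0,0,-0.7],[0,0,-0.0013,0,0,-0.82],[0,0,-0.0014,0,0,-0.88],[0,0,-0.0014,0,0,-0.88]]]'
python3 - <<'E'
from h import *
goal((.4978,-.1913,.170),-130); print(sense()['torque'])
E
```

```text
time: 12.05
eef_pos: [0.4981, -0.1913, 0.1664]
tcp_rot: [1.676, 2.657, 0.001]
ft_force: [0.5, 1.1, 2.9]
width: 0.0162
time: 12.88
eef_pos: [0.4981, -0.1911, 0.1682]
tcp_rot: [-0.007, 3.141, 0.001]
ft_force: [0.5, 1.7, 2.6]
width: 0.0153
time: 13.63
eef_pos: [0.4979, -0.1912, 0.1696]
tcp_rot: [-1.339, 2.841, 0.0]
ft_force: [0.1, 1.2, 5.3]
width: 0.0155
t 13.6333 q6 -2.94 shift [ 0.0002 -0.     -0.0004] turn [-0.0001  0.0006  0.008 ] yaw now -129.54
[ 0.38888893 -0.06902026 -0.07298206]
```

```bash
python3 -m handwheel '[[[0,0,0,0,0,0],[0,0,0,0,0,0],[0,0,0,0,0,0],[0,0,0,0,0,0],[0,0,0,0,0,0],[0,0,-0.01,0,0,0],[0,0,-0.025,0,0,0],[0,0,-0.035,0,0,0.05],[0,0,-0.035,0,0,0.17],[0,0,-0.035,0,0,0.29]]]' 0.3 30
python3 -m handwheel '[[[0,0,0,0,0,0.12],[0,0,0,0,0,0.24],[0,0,0,0,0,0.36],[0,0,0,0,0,0.48],[0,0,0,0,0,0.6],[0,0,0,0,0,0.72],[0,0,0,0,0,0.84],[0,0,0,0,0,0.96],[0,0,0,0,0,1.08],[0,0,0,0,0,1.2]]]'
python3 -m handwheel '[[[0,0,0,0,0,0.12],[0,0,0,0,0,0.24],[0,0,0,0,0,0.36],[0,0,0,0,0,0.48],[0,0,0,0,0,0.6],[0,0,0,0,0,0.72],[0,0,0,0,0,0.84],[0,0,0,0,0,0.96],[0,0,0,0,0,1.08],[0,0,0,0,0,1.2]]]'
python3 - <<'E'
from h import *
goal((.498,-.1913,.1705),50.3)
im,W=snap('side','side4'); snap('top','top4')
cv2.imwrite('pics/s4c.png',cv2.resize(im[80:220,260:460,::-1],None,fx=4,fy=4,interpolation=cv2.INTER_CUBIC))
E
```

```text
time: 14.47
eef_pos: [0.4983, -0.1919, 0.2059]
tcp_rot: [-0.903, 3.008, -0.003]
ft_force: [0.1, -0.3, -1.0]
width: 0.0553
time: 15.3
eef_pos: [0.4976, -0.1915, 0.2048]
tcp_rot: [-0.953, -2.993, 0.001]
ft_force: [-0.2, 0.2, -0.4]
width: 0.0557
time: 16.13
eef_pos: [0.4976, -0.1915, 0.2048]
tcp_rot: [2.477, 1.932, -0.001]
ft_force: [-0.2, -0.7, -0.2]
width: 0.0555
t 16.1333 q6 -0.242 shift [0.0003 0.0004 0.0343] turn [-1.000e-04  7.000e-04  4.469e-01] yaw now 75.9
```

View pics/s4c.png

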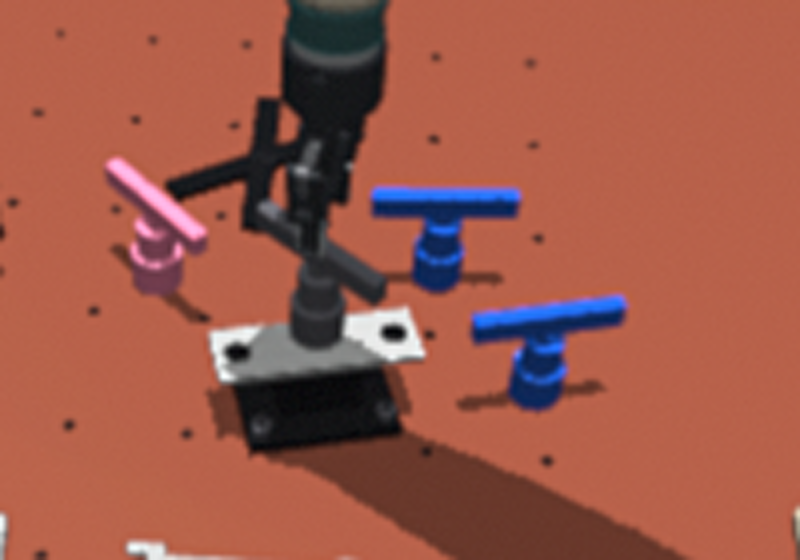

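The cap now stands visibly higher and upright, with the bar at (320,255) at the expected angle. Next is grip three.

```bash
python3 -m handwheel '[[[0,0,0,0,0,0.12],[0,0,0,0,0,0.24],[0,0,0,0,0,0.36],[0,0,0,0,0,0.445],[0,0,0.01,0,0,0.445],[0,0,0.022,0,0,0.445],[0,0,0.03,0,0,0.445],[0,0,0.0345,0,0,0.445],[0,0,0.0345,0,0,0.445],[0,0,0.0345,0,0,0.445]]]'
python3 -m handwheel '[[[0,0,0,0,0,0],[0,0,0,0,0,0],[0,0,0,0,0,0],[0,0,0,0,0,0],[0,0,0,0,0,0],[0,0,0,0,0,0],[0,0,0,0,0,0]]]' -1 25
python3 - <<'E'
from h import *
goal((.498,-.1913,.1705),50.3); print(sense()['torque'])
E
python3 -m handwheel '[[[0,0,-0.0001,0,0,-0.1],[0,0,-0.0003,0,0,-0.22],[0,0,-0.0005,0,0,-0.34],[0,0,-0.0007,0,0,-0.46],[0,0,-0.0009,0,0,-0.58],[0,0,-0.0011,0,0,-0.7],[0,0,-0.0013,0,0,-0.82],[0,0,-0.0015,0,0,-0.94],[0,0,-0.0017,0,0,-1.06],[0,0,-0.0018,0,0,-1.13]]]'
python3 -m handwheel '[[[0,0,-0.0001,0,0,-0.1],[0,0,-0.0003,0,0,-0.22],[0,0,-0.0005,0,0,-0.34],[0,0,-0.0007,0,0,-0.46],[0,0,-0.0009,0,0,-0.58],[0,0,-0.0011,0,0,-0.7],[0,0,-0.0013,0,0,-0.82],[0,0,-0.0015,0,0,-0.94],[0,0,-0.0017,0,0,-1.06],[0,0,-0.0018,0,0,-1.13]]]'
```

```text
time: 17.07
eef_pos: [0.4972, -0.1913, 0.1692]
tcp_rot: [-2.837, -1.348, 0.002]
ft_force: [-0.1, 1.4, 0.1]
width: 0.0554
time: 17.65
eef_pos: [0.4978, -0.1914, 0.1701]
tcp_rot: [2.838, 1.347, 0.0]
ft_force: [0.7, 1.7, 3.6]
width: 0.015
t 17.65 q6 0.196 shift [ 0.0002  0.0001 -0.0004] turn [0.0003 0.0001 0.0083] yaw now 50.78
[ 0.29507982 -0.00737586 -0.02188569]
time: 18.48
eef_pos: [0.498, -0.1917, 0.1719]
tcp_rot: [1.669, 2.661, -0.001]
ft_force: [0.7, 0.8, 1.9]
width: 0.0155
time: 19.32
eef_pos: [0.4982, -0.1915, 0.1737]
tcp_rot: [-0.015, 3.141, -0.0]
ft_force: [-0.2, 2.8, 3.1]
width: 0.0154
```

```bash
python3 -m handwheel '[[[0,0,-0.0001,0,0,-0.1],[0,0,-0.0003,0,0,-0.22],[0,0,-0.0005,0,0,-0.34],[0,0,-0.0007,0,0,-0.46],[0,0,-0.0009,0,0,-0.58],[0,0,-0.0011,0,0,-0.7],[0,0,-0.0013,0,0,-0.82],[0,0,-0.0014,0,0,-0.88],[0,0,-0.0014,0,0,-0.88]]]'
python3 - <<'E'
from h import *
goal((.498,-.1913,.1705),-129.7); print(sense()['torque'])
E
python3 -m handwheel '[[[0,0,0,0,0,0],[0,0,0,0,0,0],[0,0,0,0,0,0],[0,0,0,0,0,0],[0,0,0,0,0,0],[0,0,-0.01,0,0,0],[0,0,-0.025,0,0,0],[0,0,-0.035,0,0,0.05],[0,0,-0.035,0,0,0.17],[0,0,-0.035,0,0,0.29]]]' 0.3 30
python3 -m handwheel '[[[0,0,0,0,0,0.12],[0,0,0,0,0,0.24],[0,0,0,0,0,0.36],[0,0,0,0,0,0.48],[0,0,0,0,0,0.6],[0,0,0,0,0,0.72],[0,0,0,0,0,0.84],[0,0,0,0,0,0.96],[0,0,0,0,0,1.08],[0,0,0,0,0,1.2]]]'
python3 -m handwheel '[[[0,0,0,0,0,0.12],[0,0,0,0,0,0.24],[0,0,0,0,0,0.36],[0,0,0,0,0,0.48],[0,0,0,0,0,0.6],[0,0,0,0,0,0.72],[0,0,0,0,0,0.84],[0,0,0,0,0,0.96],[0,0,0,0,0,1.08],[0,0,0,0,0,1.2]]]'
python3 - <<'E'
from h import *
goal((.498,-.1913,.1755),50.5)
im,W=snap('side','side5'); _,T=snap('top','top5')
P=W[132:192,305:372].reshape(-1,3);P=P[(P[:,2]>.13)&(P[:,2]<.2)]
print('bar ztop',np.nanpercentile(P[:,2],[50,80,95]))
E
```

```text
time: 20.07
eef_pos: [0.4979, -0.1915, 0.1751]
tcp_rot: [1.346, -2.839, 0.001]
ft_force: [-0.7, 1.1, 4.8]
width: 0.0152
t 20.0667 q6 -2.945 shift [-0.0003  0.0001  0.0046] turn [-0.0005 -0.0003  0.0075] yaw now -129.27
[ 0.24414247 -0.04121304  0.02721116]
time: 20.9
eef_pos: [0.4983, -0.1919, 0.2114]
tcp_rot: [-0.911, 3.006, -0.003]
ft_force: [-0.4, 0.4, 0.1]
width: 0.0556
time: 21.73
eef_pos: [0.4976, -0.1915, 0.2103]
tcp_rot: [-0.946, -2.996, 0.001]
ft_force: [-0.5, -0.5, 0.4]
width: 0.0557
time: 22.57
eef_pos: [0.4976, -0.1915, 0.2103]
tcp_rot: [2.472, 1.938, -0.001]
ft_force: [0.3, -0.9, 0.1]
width: 0.0553
t 22.5667 q6 -0.247 shift [0.0003 0.0003 0.0348] turn [-1.000e-04  7.000e-04  4.484e-01] yaw now 76.19
bar ztop [0.16953329 0.18024943 0.18385478]
```

```bash
python3 -m handwheel '[[[0,0,0,0,0,0.12],[0,0,0,0,0,0.24],[0,0,0,0,0,0.36],[0,0,0,0,0,0.45],[0,0,0.01,0,0,0.45],[0,0,0.022,0,0,0.45],[0,0,0.03,0,0,0.45],[0,0,0.0348,0,0,0.45],[0,0,0.0348,0,0,0.45],[0,0,0.0348,0,0,0.45]]]'
python3 -m handwheel '[[[0,0,0,0,0,0],[0,0,0,0,0,0],[0,0,0,0,0,0],[0,0,0,0,0,0],[0,0,0,0,0,0],[0,0,0,0,0,0],[0,0,0,0,0,0]]]' -1 30
python3 -m handwheel '[[[0,0,-0.0001,0,0,-0.1],[0,0,-0.0003,0,0,-0.22],[0,0,-0.0005,0,0,-0.34],[0,0,-0.0007,0,0,-0.46],[0,0,-0.0009,0,0,-0.58],[0,0,-0.0011,0,0,-0.7],[0,0,-0.0012,0,0,-0.8],[0,0,-0.0013,0,0,-0.82],[0,0,-0.0013,0,0,-0.82]]]'
python3 - <<'E'
from h import *
goal((.498,-.1913,.1755),97.5); print(sense()['ft_force'],sense()['torque'])
E
```

```text
time: 23.5
eef_pos: [0.4971, -0.1913, 0.1743]
tcp_rot: [-2.837, -1.348, 0.002]
ft_force: [0.1, -0.0, 0.7]
width: 0.0549
time: 24.08
eef_pos: [0.4979, -0.1916, 0.1753]
tcp_rot: [2.838, 1.346, 0.0]
ft_force: [0.9, 1.2, 2.6]
width: 0.0156
time: 24.83
eef_pos: [0.498, -0.1915, 0.1766]
tcp_rot: [2.067, 2.365, -0.0]
ft_force: [-0.3, 2.1, 4.7]
width: 0.0152
t 24.8333 q6 -0.622 shift [0.0002 0.0001 0.0011] turn [0.0004 0.0005 0.003 ] yaw now 97.67
[-0.33676865  2.11102301  4.65852939] [ 0.15795269 -0.12985434  0.05168676]
```

```bash
python3 -m handwheel '[[[0,0,-0.001,0,0,0],[0,0,-0.002,0,0,0],[0,0,-0.003,0,0,0],[0,0,-0.004,0,0,0],[0,0,-0.005,0,0,0],[0,0,-0.006,0,0,0],[0,0,-0.007,0,0,0],[0,0,-0.008,0,0,0]]]'
```

```text
time: 25.5
eef_pos: [0.497, -0.1912, 0.1838]
tcp_rot: [-2.065, -2.365, 0.002]
ft_force: [1.2, 1.6, -4.4]
width: 0.0157
```

```bash
python3 -m handwheel '[[[0,0,-0.002,0,0,0],[0,0,-0.006,0,0,0],[0,0,-0.014,0,0,0],[0,0,-0.024,0,0,0],[0,0,-0.035,0,0,0],[0,0,-0.047,0,0,0],[0,0,-0.06,0,0,0],[0,0,-0.072,0,0,0],[0,0,-0.078,0,0,0],[0,0,-0.08,0,0,0]]]' -1 60
python3 - <<'E'
from h import *
im,W=snap('side','side6')
cv2.imwrite('pics/s6c.png',cv2.resize(im[80:220,260:460,::-1],None,fx=4,fy=4,interpolation=cv2.INTER_CUBIC))
R=Ro.from_euler('z',-13.6,degrees=True).as_matrix()
p=np.array([.5218,.217,0])+R@[.03,-.015,0]; print(p)
goal((p[0],p[1],.264),97.67); goal((p[0],p[1],.264),76.4)
E
```

```text
time: 26.33
eef_pos: [0.4983, -0.1919, 0.2663]
tcp_rot: [2.065, 2.364, -0.0]
ft_force: [0.9, 0.8, -3.1]
width: 0.0149
[0.5474317  0.19536632 0.        ]
t 26.3833 q6 -0.623 shift [0.377  0.1011 0.0011] turn [0.0009 0.0016 0.0013] yaw now 97.74
t 26.3833 q6 -0.623 shift [0.377  0.1011 0.0011] turn [0.0011 0.0014 0.3725] yaw now 97.74
```

View pics/s6c.png

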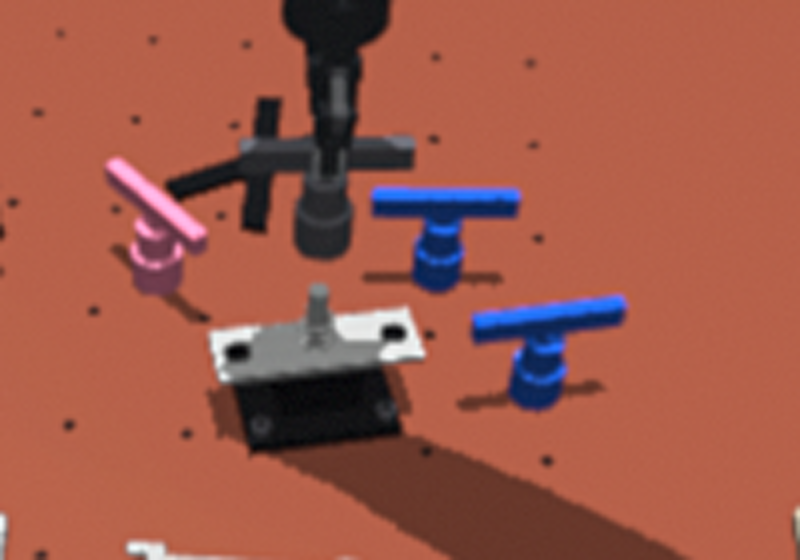

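The cap hangs free and upright, its mouth at (322,250) above the bare stud at (318,290). Next it goes to the tray.

```bash
python3 -m handwheel '[[[0.008,0.002,0,0,0,0],[0.025,0.007,0,0,0,0],[0.05,0.013,0,0,0,0],[0.08,0.021,0,0,0,0],[0.11,0.029,0,0,0,0],[0.14,0.037,0,0,0,0],[0.17,0.046,0,0,0,0],[0.2,0.054,0,0,0,0],[0.23,0.062,0,0,0,0],[0.26,0.07,0,0,0,0]]]'
python3 -m handwheel '[[[0.03,0.008,0,0,0,0],[0.06,0.016,0,0,0,0],[0.085,0.023,0,0,0,0],[0.103,0.0275,0,0,0,0],[0.114,0.03,0,0,0,0],[0.117,0.031,0,0,0,0],[0.117,0.031,0,0,0,0],[0.117,0.031,0,0,0,0]]]'
python3 - <<'E'
from h import *
im,W=snap('side','side7'); 
cv2.imwrite('pics/s7c.png',cv2.resize(im[120:340,240:400,::-1],None,fx=2.7,fy=2.7,interpolation=cv2.INTER_CUBIC))
P=W[120:340,260:400].reshape(-1,3)
P=P[(np.hypot(P[:,0]-.547,P[:,1]-.195)<.03)&(P[:,2]>.1)]; print('lowest cap z',np.nanpercentile(P[:,2],[0,1,3,10]))
goal((.5474,.1954,.094),97.67)
E
```

```text
time: 27.22
eef_pos: [0.5306, 0.0778, 0.2627]
tcp_rot: [-2.064, -2.365, 0.003]
ft_force: [0.6, -0.3, -3.8]
width: 0.0148
time: 27.88
eef_pos: [0.5463, 0.195, 0.2634]
tcp_rot: [-2.066, -2.365, 0.004]
ft_force: [-0.1, -1.8, -4.5]
width: 0.0147
lowest cap z [0.17128124 0.17353863 0.17760489 0.1904184 ]
t 27.9333 q6 0.097 shift [0.0006 0.0014 0.1696] turn [-0.002   0.0008  0.0002] yaw now 97.68
```

View pics/s7c.png

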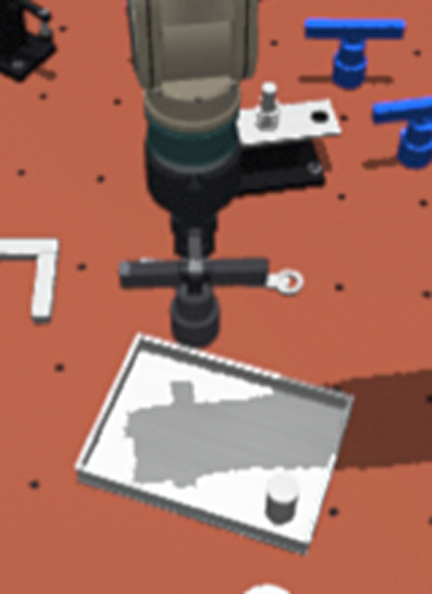

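Crop: the cap is upright over the tray, with its mouth at about 0.173 m and clear of the spacer at (282,498) in the crop. I lower quickly first, then creep.

```bash
python3 -m handwheel '[[[0,0,0.008,0,0,0],[0,0.001,0.025,0,0,0],[0,0.001,0.045,-0.001,0,0],[0,0.001,0.065,-0.002,0,0],[0,0.001,0.085,-0.002,0,0],[0,0.001,0.105,-0.002,0,0],[0,0.001,0.125,-0.002,0,0],[0,0.001,0.14,-0.002,0,0],[0,0.001,0.15,-0.002,0,0],[0,0.001,0.155,-0.002,0,0]]]'
python3 -m handwheel '[[[0,0,0.0015,0,0,0],[0,0,0.003,0,0,0],[0,0,0.0045,0,0,0],[0,0,0.006,0,0,0],[0,0,0.0075,0,0,0],[0,0,0.009,0,0,0],[0,0,0.009,0,0,0],[0,0,0.009,0,0,0]]]'
```

```text
time: 28.77
eef_pos: [0.5463, 0.1948, 0.1069]
tcp_rot: [-2.067, -2.364, 0.003]
ft_force: [-0.6, 0.5, -4.0]
width: 0.0147
time: 29.43
eef_pos: [0.5475, 0.196, 0.1]
tcp_rot: [2.066, 2.366, 0.001]
ft_force: [1.2, 0.3, -3.3]
width: 0.0148
```

```bash
python3 -m handwheel '[[[0,0,0.001,0,0,0],[0,0,0.002,0,0,0],[0,0,0.003,0,0,0],[0,0,0.004,0,0,0],[0,0,0.004,0,0,0]]]'
python3 -m handwheel '[[[0,0,0.0005,0,0,0],[0,0,0.001,0,0,0],[0,0,0.0015,0,0,0],[0,0,0.0015,0,0,0]]]'
```

```text
time: 29.85
eef_pos: [0.5474, 0.1959, 0.0956]
tcp_rot: [2.066, 2.366, 0.001]
ft_force: [-0.4, 0.4, -4.2]
width: 0.0146
time: 30.18
eef_pos: [0.5477, 0.196, 0.0952]
tcp_rot: [2.066, 2.366, 0.002]
ft_force: [-1.4, -1.1, 2.5]
width: 0.0144
```

Contact: the wrist force went from -4.2 to +2.5 N at TCP z 0.095, about where expected. Release.

```bash
python3 -m handwheel '[[[0,0,0.0005,0,0,0],[0,0,0.0005,0,0,0],[0,0,0.0005,0,0,0]]]' - 20
python3 -m handwheel '[[[0,0,0,0,0,0],[0,0,0,0,0,0],[0,0,0,0,0,0],[0,0,0,0,0,0],[0,0,0,0,0,0],[0,0,0,0,0,0],[0,0,-0.01,0,0,0],[0,0,-0.03,0,0,0],[0,0,-0.055,0,0,0],[0,0,-0.08,0,0,0]]]' 0.3
python3 -m handwheel '[[[0,0,-0.03,0,0,0],[0,0,-0.06,0,0,0],[-0.03,0,-0.07,0,0,0],[-0.07,0,-0.07,0,0,0],[-0.11,0,-0.07,0,0,0],[-0.14,0,-0.07,0,0,0],[-0.15,0,-0.07,0,0,0],[-0.15,0,-0.07,0,0,0],[-0.15,0,-0.07,0,0,0]]]'
python3 - <<'E'
from h import *
im,S=snap('side','side8');_,T=snap('top','top8')
cv2.imwrite('pics/s8c.png',cv2.resize(im[120:340,220:420,::-1],None,fx=2.7,fy=2.7,interpolation=cv2.INTER_CUBIC))
for W in(S,T):
    P=W.reshape(-1,3);P=P[(np.hypot(P[:,0]-.547,P[:,1]-.195)<.08)&(P[:,2]>.088)&(P[:,2]<.13)]
    if len(P)>20:
        A=np.c_[P[:,:2],np.ones(len(P))];r=cv2.minAreaRect((P[:,:2]*1000).astype(np.float32));print(len(P),r,np.percentile(P[:,2],[50,90]))
O=np.load('pics/top0.npy')
for n,b,z in(('spacer',(205,240,225,250),(.04,.07)),('wrench',(305,330,178,245),(.003,.02)),('spray',(140,190,215,245),(.12,.2)),('square',(288,332,112,158),(.006,.03))):
    c=[]
    for W in(O,T):
        P=W[b[2]:b[3],b[0]:b[1]].reshape(-1,3);P=P[(P[:,2]>z[0])&(P[:,2]<z[1])];c.append(P[:,:2].mean(0).round(4))
    print(n,c)
E
```

```text
time: 30.43
eef_pos: [0.5478, 0.196, 0.0952]
tcp_rot: [2.066, 2.366, 0.002]
ft_force: [-3.4, -1.4, 5.7]
width: 0.0149
time: 31.27
eef_pos: [0.547, 0.1958, 0.1749]
tcp_rot: [-2.066, -2.366, 0.0]
ft_force: [1.4, 1.3, -0.2]
width: 0.0553
time: 32.02
eef_pos: [0.5676, 0.0474, 0.2443]
tcp_rot: [2.067, 2.365, 0.002]
ft_force: [-0.2, -0.2, 0.2]
width: 0.0556
347 ((549.3671264648438, 199.3917999267578), (127.0024642944336, 18.499364852905273), 6.4227190017700195) [0.09956187 0.10213327]
83 ((582.066650390625, 196.9467315673828), (60.33980178833008, 16.629541397094727), 6.367212295532227) [0.10029234 0.10302642]
spacer [array([0.452 , 0.2839]), array([0.4521, 0.284 ])]
wrench [array([0.5426, 0.0012]), array([ 0.5307, -0.0024])]
spray [array([0.4608, 0.4448]), array([0.4609, 0.4444])]
square [array([0.7637, 0.0098]), array([ 0.7771, -0.0088])]
```

View pics/s8c.png

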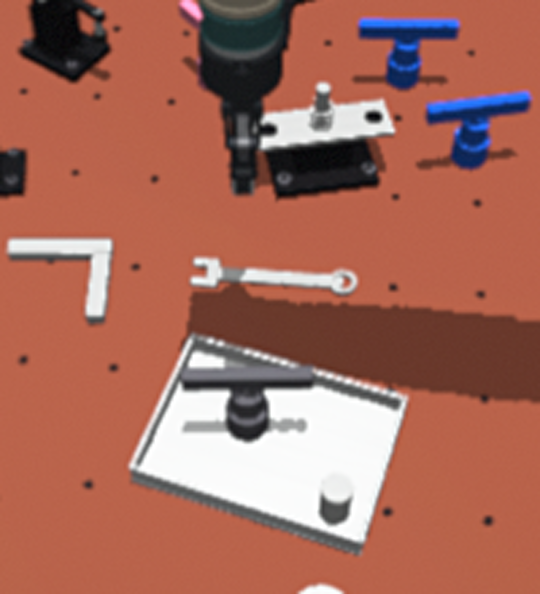

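The cap stands upright in the tray at about (248,405) in the crop, with its top at 0.102 m (4 + 98 mm) and the gripper away. The arm occludes the wrench and square in the top view, so I compare them in the side view and then hand in.

Run:
```python
from h import *
a=cv2.imread('pics/side0.png');b=cv2.imread('pics/side8.png')
for n,(u0,u1,v0,v1) in {'wrench':(286,356,210,232),'square':(218,266,204,242),'cross':(300,350,102,136)}.items():
    f=[cv2.cvtColor(i,cv2.COLOR_BGR2GRAY)[v0:v1,u0:u1].astype(np.float32) for i in(a,b)]; print(n,cv2.phaseCorrelate(*f))
s=sense();print(s['time'],s['ft_force'],sign_off())
```

```text
wrench ((-0.07160667085189232, -0.061942580063034214), 0.7839809832749544)
square ((0.0339757455838523, 0.031440048761115946), 0.9488575200239817)
cross ((-0.10503315787274659, -0.1922339813270426), 0.36177654769685536)
the job is handed in; nothing more can be done
32.1167 [-0.65348132 -0.35782819  1.07551218] None
```

I unscrewed the cap, stood it upright in the parts tray and handed the job in at 32 s of the 64 s allowed. `sign_off()` gives no verdict.

**Unscrewing:** It took four grips on the handle bar and about 2.03 turns anticlockwise, raising the gripper with the thread. Wrist-force readings stayed below about 6 N throughout. On the first lift only the cap's weight showed, about 4 N, and the picture showed it hanging clear above the stud.

**Setting down:** It touched the tray floor gently, and the wrist force reached about 6 N while I settled it before letting go.

**Last checks:**
- **Cap:** It stands upright inside the tray near (0.548, 0.197) m. Its top is at 0.102 m, which matches 98 mm of cap on a 4 mm floor.
- **Gripper:** It is clear of everything.
- **Spacer and spray can:** Both are unmoved within about 0.5 mm.
- **Wrench and square:** The top view showed shifts of about 12 mm and 23 mm, because the arm was covering part of them. The side view showed less than 0.1 pixel of shift, so I judge them unmoved.
- **Cross:** It shifted by about 0.2 pixel, but that match was weak because the arm partly hid it. The arm never went down near it.

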